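# Blank off the outlet fitting with its tapered bung

## Robot

A 6-joint arm with a two-finger parallel gripper is mounted at the origin on the work surface; the furniture and walls round the work are solid. World frame = base frame: x ahead of the robot, y to its left, z up, the work surface at z = 0. Lengths are in m, angles in rad, forces in N, time in s.
With the tool pointing down it reaches from about 0.275 to 0.85 m from the base axis. Payload 19 kg.
Tool frame: the origin (TCP) lies on the centre line of the jaws, within the pads' length; the fingertips stand 22 mm ahead of it and the grasp point (between the pads) lies 3 mm ahead of it; z points along the fingers, y is the line along which they close (so a half turn about z gives the same grasp; the last joint's range is limited). The gripper opens to 85 mm and grips with 20 to 120 N. Pads are 22 mm wide; open, the fingers measure 114 mm over their backs; the gripper's body (76 mm by 85 mm) begins 54 mm behind the grasp point. The pads swing forward as they close: fully open they stand 13 mm farther back than shut.
Start: joints at [-1.436, 0.15, 1.437, -0, 1.554, -0.134], TCP at [0.153, -0.554, 0.253] pointing down, gripper open.
Joint ranges: [-2.8, 2.8], [-0.68, 2.1], [0.12, 2.68], [-1.39, 4.53], [0.16, 2.79], [-2.81, 2.81]. Speed limits (rad/s): [1.89, 1.89, 2.22, 3.01, 3.01, 3.01].

## Interface

Orientations are given as a unit quaternion [x, y, z, w].
In Python, from workcell import * gives the robot as it stands.
- The arm moves only by the tool step_arm, never from a script. Its argument "deltas" is a list of rows, each a list of 6 numbers: the shift along the tool's x, y, z in units of 0.025 m (1.0 is 0.025 m), then the turn, a rotation vector about the tool's x, y, z in units of 0.12 rad (1.0 is 0.12 rad). A call has exactly 10 rows; each row shifts and turns the commanded pose from where the row before left it, along the tool's axes as they then stand; what a row does not reach is not made up. A row lasts 1/8 s, in which the tool goes at most 62.5 mm and 10.7 degrees, less where a joint would pass 70% of its speed; a pose out of reach is approached as far as the arm can. A call with a number of a shift or a turn outside -1 to 1 is refused whole. A call with a gripper value outside its range is refused whole. "jaw" is the opening, from 0 (shut) to 1 (fully open), set as the call begins (left out, the last holds). The fingers move at their own pace and stop on an object; "squeeze" is the grip in N (left out, the last holds). Time passes only in rows, so rows that do not move let the fingers close, or fill a call up. It gives the time, the measured TCP pose, the force, the opening and the grip force at its end, in the units of the state.
- observe(): the state, without advancing time (a new reading comes with each control period).
- capture(name): name is "side" or "top"; returns a dict with "color" (400x640x3 uint8, red, green, blue), "intrinsics" (3x3 intrinsics, pixels), "k1" (the pictures are not rectified: a ray, as slopes to the right and down, at radius r is drawn at 1 + k1 r^2 times it, then the intrinsics apply), "R" (3x3) and "t" (3): a world point X has camera coordinates R X + t. Camera axes: x right, y down, z forward; pixel columns grow to the right and rows downward; lengths in m; the calibration is good to about 2 mm. A picture is of the moment at which its call begins. There is no depth.
- finish_job(): hands the job in; it is judged then, once.
Trained networks look in a picture, given as the dict that the camera call returned (one of the last four; its "shot" number tells which), for a name from the list of things; names that differ only in an ending like _2 or _b are one class to them, and where a whole thing is asked for, a point or a joint stands for the part that bears it (a point fixed in the world has none). Each returns a list of dicts, best first, with "conf" (0 to 1); they miss things now and then, are a little off and sometimes report something else, mostly with a low value. They report only what shows in the picture. A call takes as long as a camera call. They do not tell look-alikes from the thing itself.
- recognise(query, picture): "extent" ([left, top, width, height] in pixels, round what is visible of it).
- cut_out(query, picture): "pixels" (400x640 bool, what is visible of it) and "extent" ([left, top, width, height] in pixels, round what is visible of it).
- tip_of(query, picture): "centre" ([row, column] in pixels: a listed point, or the origin of a listed thing).
The state is a dict: "clock": time; "joint_pos": joint angles; "joint_vel": joint speeds; "effort": joint torques, N m; "tool_pos": TCP position; "ee_rot": TCP orientation; "wrist_force": force on the tool from outside, world axes, zero at the start; "wrist_torque": the same for the moment, N m; "finger_gap": finger opening in m; "grip_force": force on a finger pad.
Only numpy, scipy, OpenCV 4.12 (cv2) and the standard library are available. Lean on these libraries where they do the work, as an engineer would, in place of code of your own. Each camera call takes 0.05 s, during which the arm holds its last target. There are 200 camera calls.

## Task

Take the steel bung out of the clear wash crate and lay it down on its side on the white board, letting go of it there. Then take it again by its square head, turn it upright with the taper down, and seat it fully home and upright in the outlet fitting whose tapered mouth it matches (the wider of the two). Leave the other things where they are.

Things in the scene. Friction and masses are not known exactly. Their poses are not given: they have to be found in the camera images.
- bung: steel bung, 113 mm long, 0.45 kg: a round taper 57 mm long (22 mm across at its tip, 45 mm at its shoulder, a thin black ring round it) under a square head 46 x 46 x 56 mm. Origin on its axis at mid-length; z runs from the tip toward the head, x and y square to the head's flats. Starts lying in the wash crate at any angle, a flat of the head down (axis 23 mm above the crate's floor)
- bung_head (a point): centre of the bung's square head, 28.5 mm from the origin along the bung's z, 28 mm from the head's end face and from the shoulder; axes as the bung
- fitting_wide: outlet fitting of steel that the bung matches, fixed to the table: an upright tapered cup 72 mm tall, open at the top, on a round foot 84 mm across; origin at the centre of its underside, z up. A side pipe points along its x, to 57 mm from the axis, 51 mm tall
- fitting_wide_mouth (a point): centre of the wide fitting's mouth, at its rim (72 mm above the table); the mouth is 44 mm across and the cup narrows at the same taper as the bung. With the bung fully home, the bung's shoulder (lower edge of the head) stands about 5 mm above the rim
- fitting_narrow: a like fitting of the same height and foot with a mouth only 30 mm across: too narrow for the bung. The places of the two fittings may be swapped. Fixed to the table; origin at the centre of its underside
- board: white plastic board 260 x 200 x 15 mm, fixed, lying flat; origin at the centre of its underside, x along the 260 mm side
- wash_crate: small clear crate 214 (its x) x 288 (its y) x 52 mm high, fixed; floor 4 mm above the table; the inner floor is about 175 x 245 mm, walls lean slightly outward. Origin at the centre of its underside
- brush: wooden rind brush 43 x 125 x 38 mm, long side along its y, lying in the crate at one end; origin at the centre of its underside
- timer: round kitchen timer, 62 mm across and 40 mm high, standing on the white board; origin at the centre of its underside
- mould: white perforated cheese mould, 76 mm across, 66 mm high; origin at the centre of its underside
- weight: steel press weight with a knob, 56 mm across, 68 mm high; origin at the centre of its underside
- shaker: steel salt shaker, 66 mm across, 96 mm high; origin at the centre of its underside
- ribbed_cheese: round ribbed cheese, 81 mm across, 51 mm high; origin at the centre of its underside
Mind the look-alikes: they are no part of the job. Leave any green or purple look-alike of the fitting_wide alone.

How it is judged:
By the outcome, as a careful person would: the job done as asked, in the order asked, and still so for the second after the job is handed in, with the robot touching nothing.
It also fails if it takes over 58 s, if anything falls off the work surface, if the arm or the gripper's body presses on something with over 40 N, if the wrist force passes 120 N, or if a joint passes its speed limit or range.

## Working session

There is one attempt and no reset: what is moved stays moved. The work goes in short steps, Python scripts to look and compute and a tool call to move; the robot and the scene stay as the last step left them, time stands still between calls to the robot, and variables do not carry over. Pictures are saved under pics/ and viewed, at most 10 in all, crops included, and the job is handed in when it is done.

Besides the shell and the picture viewer there is one more tool, called after "Call:" as name(argument=value, ...) on one line, values as JSON. step_arm: Moves the arm, as the interface text tells. Shifts and turns lie within -1 to 1; 1 stands for 0.025 m of shift or 0.12 rad of turn. Its arguments: {"type":"object","properties":{"deltas":{"type":"array"},"jaw":{"type":"number"},"squeeze":{"type":"number"}},"required":["deltas"]}

```bash
mkdir -p pics; cat > h.py <<'E'
from workcell import *
import numpy as np, cv2
from scipy.spatial.transform import Rotation as Rn
def ray(p,uv):
    K=np.array(p["intrinsics"]);k=p["k1"]
    d=np.array([(uv[0]-K[0,2])/K[0,0],(uv[1]-K[1,2])/K[1,1]]);u=d.copy()
    for _ in range(20): u=d/(1+k*(u@u))
    R=np.array(p["R"]);t=np.array(p["t"])
    return -R.T@t, R.T@np.array([u[0],u[1],1.])
def atz(p,uv,z):
    c,d=ray(p,uv); return c+d*(z-c[2])/d[2]
def proj(p,X):
    x=np.array(p["R"])@np.array(X)+np.array(p["t"]);u=x[:2]/x[2]
    u=u*(1+p["k1"]*(u@u));K=np.array(p["intrinsics"]);return np.array([K[0,0]*u[0]+K[0,2],K[1,1]*u[1]+K[1,2]])
def tri(p1,a,p2,b):
    c1,d1=ray(p1,a);c2,d2=ray(p2,b);d1/=np.linalg.norm(d1);d2/=np.linalg.norm(d2)
    s=np.linalg.lstsq(np.stack([d1,-d2],1),c2-c1,rcond=None)[0]
    A=c1+s[0]*d1;B=c2+s[1]*d2;return (A+B)/2,np.linalg.norm(A-B)
E
python3 - <<'E'
from h import *
np.set_printoptions(precision=4,suppress=True)
P={n:capture(n) for n in("top","side")}
for n,p in P.items():
    cv2.imwrite(f"pics/{n}0.png",p["color"][...,::-1])
    print(n,"cam",-np.array(p["R"]).T@p["t"])
    for q,z in(("bung",.027),("bung_head",.027),("fitting_wide",0),("fitting_wide_mouth",.072),("fitting_narrow",0),("board",0),("timer",0),("wash_crate",0),("brush",.004),("mould",0),("weight",0),("shaker",0),("ribbed_cheese",0)):
        for r in tip_of(q,p)[:3]:
            c=r["centre"];print(n,q,round(r["conf"],2),np.round(c,1),atz(p,(c[1],c[0]),z)[:2])
s=observe();print(s["tool_pos"],s["ee_rot"],s["wrist_force"],s["clock"])
E
```

```text
top cam [ 0.3112 -0.0839  1.4655]
top bung 0.73 [190.5 307.8] [ 0.5522 -0.054 ]
top bung 0.57 [194.3 231. ] [0.5326 0.255 ]
top bung_head 0.81 [205.7 228.4] [0.4863 0.2633]
top fitting_wide 0.9 [234.4 437.6] [ 0.3837 -0.5811]
top fitting_wide 0.83 [149.7 372.3] [ 0.7332 -0.3203]
top fitting_wide 0.69 [194.2 420. ] [ 0.5474 -0.5145]
top fitting_wide_mouth 0.9 [230.4 442. ] [ 0.3957 -0.5742]
top fitting_wide_mouth 0.87 [185.7 362.9] [ 0.5666 -0.2704]
top fitting_wide_mouth 0.86 [192.2 426.1] [ 0.5441 -0.5175]
top fitting_narrow 0.65 [220.4 386.5] [ 0.4378 -0.3752]
top board 0.85 [200.3 298.1] [ 0.5156 -0.0143]
top timer 0.7 [155.  286.1] [0.7056 0.0394]
top timer 0.62 [191.3 306.1] [ 0.5533 -0.0465]
top wash_crate 0.55 [196.1 219.3] [0.5287 0.309 ]
top brush 0.55 [194.3 201.7] [0.5346 0.3802]
top mould 0.73 [226.9 348. ] [ 0.4094 -0.2187]
top weight 0.72 [179.2 396.6] [ 0.6089 -0.4196]
top shaker 0.73 [155.  287.2] [0.7056 0.0349]
top ribbed_cheese 0.79 [160.7 318.3] [ 0.683  -0.0951]
top ribbed_cheese 0.17 [204.8 226.3] [0.4931 0.2786]
side cam [ 0.5476 -1.4058  1.0654]
side bung 0.78
[... 575 characters left out ...]
.5735 -0.2655]
side fitting_narrow 0.35 [237.5 300.4] [ 0.411 -0.213]
side board 0.62 [203.3 334.7] [ 0.5206 -0.0087]
side timer 0.56 [207.2 342.6] [ 0.5512 -0.0303]
side wash_crate 0.71 [158.1 337.3] [0.5178 0.3159]
side brush 0.75 [146.8 342.1] [0.5357 0.4074]
side brush 0.29 [217.2 379.3] [ 0.6862 -0.0835]
side mould 0.77 [240.2 298.5] [ 0.406  -0.2273]
side mould 0.7 [205.8 333.5] [ 0.5168 -0.0246]
side weight 0.6 [286.5 356.8] [ 0.6064 -0.4231]
side shaker 0.87 [195.7 381.1] [0.6981 0.0552]
side ribbed_cheese 0.87 [218.3 381.7] [ 0.6952 -0.0842]
side ribbed_cheese 0.43 [157.1 337.8] [0.5196 0.3244]
[ 0.1527 -0.5543  0.2533] [ 0.991   0.134   0.     -0.0001] [-0.1189  0.1016 -0.5081] 1.4
```

View pics/top0.png

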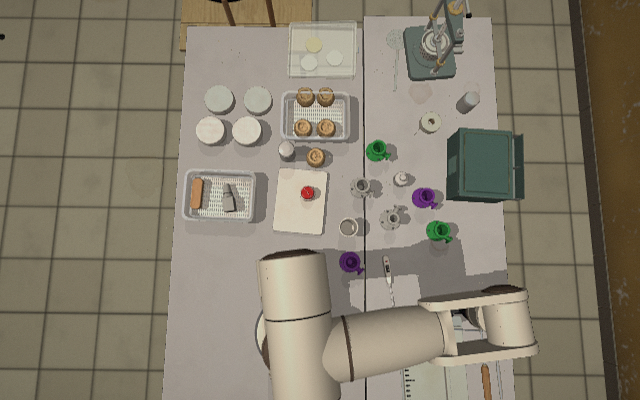

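View pics/side0.png

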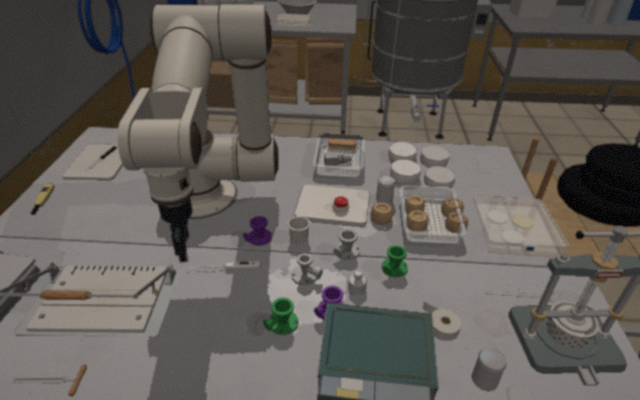

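The top view shows the crate at about (219,196) with the bung at (229,197) and the brush at (197,193). The white board is at (300,202) with the red timer at (307,192). The two grey steel fittings are at (362,187) and (390,217). I'll zoom in on these.

```bash
python3 - <<'E'
from h import *
T=capture("top");S=capture("side")
def c(p,x,y,w,h,s): return cv2.resize(p["color"][y:y+h,x:x+w,::-1],(w*s,h*s),interpolation=cv2.INTER_CUBIC)
a=np.hstack([c(T,180,165,80,60,5),c(S,310,130,80,60,5)])
b=np.hstack([c(T,340,170,80,60,5),c(S,285,225,80,60,5)])
cv2.imwrite("pics/z1.png",np.vstack([a,b]))
for p,n in((T,"T"),(S,"S")):
    for r in cut_out("bung",p)[:3]:
        m=r["pixels"];print(n,"bung",r["conf"],r["extent"],m.sum())
        ys,xs=np.nonzero(m)
        X=np.array([atz(p,(x,y),.027)[:2] for x,y in zip(xs,ys)])
        w,v=np.linalg.eigh(np.cov(X.T));print(X.mean(0),v[:,1],np.sqrt(w))
    for q,z in(("bung_head",.027),("fitting_wide_mouth",.072),("fitting_narrow",0)):
      for r in tip_of(q,p)[:6]:
        cc=r["centre"];print(n,q,round(r["conf"],2),np.round(cc,1),atz(p,(cc[1],cc[0]),z)[:2])
E
```

```text
T bung 0.69 [223.4, 181.2, 15.3, 32.4] 310
[0.51279251 0.26535196] [-0.97787072 -0.20921006] [0.01390767 0.03020066]
T bung_head 0.87 [205.6 228.8] [0.48669084 0.26171921]
T fitting_wide_mouth 0.94 [230.4 443. ] [ 0.39578477 -0.5780325 ]
T fitting_wide_mouth 0.91 [148.2 379.3] [ 0.71901701 -0.33662465]
T fitting_wide_mouth 0.89 [262.8 349.7] [ 0.26828139 -0.21849273]
T fitting_wide_mouth 0.81 [194.5 426.8] [ 0.53498337 -0.51994372]
T fitting_wide_mouth 0.74 [186.  361.7] [ 0.56534    -0.26573986]
T fitting_wide_mouth 0.2 [227.3 346.3] [ 0.40290846 -0.20549061]
T fitting_narrow 0.9 [221.7 388.1] [ 0.43257175 -0.38161535]
S bung 0.83 [324.6, 151.1, 27.9, 11.9] 282
[0.50958222 0.26965161] [-0.94963379 -0.31336186] [0.02689522 0.030408  ]
S bung_head 0.81 [160.8 330.9] [0.49257798 0.24846554]
S bung_head 0.65 [216.5 380.2] [ 0.68654023 -0.10788962]
S bung_head 0.54 [233.4 348.3] [ 0.57478365 -0.20899006]
S fitting_wide_mouth 0.97 [233.8 350.1] [ 0.57949119 -0.26234526]
S fitting_wide_mouth 0.86 [292.9 328.8] [ 0.52384034 -0.51977028]
S fitting_wide_mouth 0.74 [221.9 260.2] [ 0.27848751 -0.22665344]
S fitting_wide_mouth 0.7 [250.  400.4] [ 0.7377346  -0.32617484]
S fitting_wide_mouth 0.67 [303.6 282.3] [ 0.39875799 -0.5680707 ]
```

View pics/z1.png

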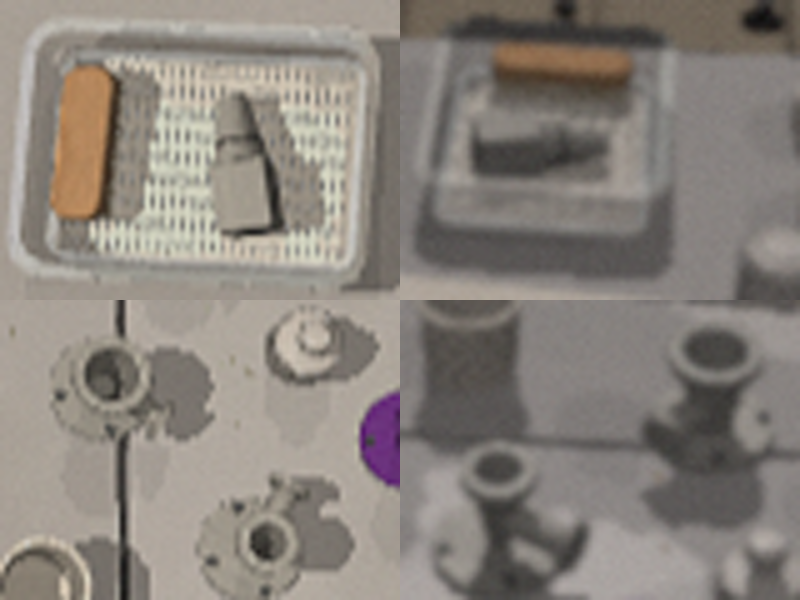

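Top-left crop: the head is at crop (243,197), so pixel (228,204), and the tip is at pixel (226,184), pointing away from the robot. Bottom crops: the wide fitting is the one at top pixel (362,185) and side pixel (348,235). The fitting at top (393,218) has the narrower bore. Next I'll fit the bung and mouth precisely.

```bash
cat >> h.py <<'E'
from scipy.optimize import minimize
def bungpts():
    o=[]
    for z,r in((-.0565,.011),(.0005,.0225)):
        for a in np.linspace(0,2*np.pi,24,endpoint=False): o.append([r*np.cos(a),r*np.sin(a),z])
    t=np.array(o); h=np.array([[sx*.023,sy*.023,z] for sx in(-1,1) for sy in(-1,1) for z in(.0005,.0565)])
    return t,h
def fitlying(P,M,zc,x0):
    """x0: head xy, heading of head->tip; returns the same, fitted to masks at 4x"""
    t,h=bungpts();s=4
    def cost(v):
        a=np.array([-np.cos(v[2]),-np.sin(v[2]),0]);B=np.stack([np.cross([0,0,1],a),[0,0,1],a],1)
        o=np.array([v[0],v[1],zc])-.0285*a;c=0
        for p,m in zip(P,M):
            im=np.zeros((400*s,640*s),np.uint8)
            for q in(t,h):
                uv=np.array([proj(p,o+B@k) for k in q]);uv=(uv+.5)*s
                cv2.fillConvexPoly(im,cv2.convexHull(np.round(uv).astype(np.int32)),1)
            f=cv2.resize(im.astype(np.float32),(640,400),interpolation=cv2.INTER_AREA)
            c+=np.abs(f-m).sum()/m.sum()
        return c
    S=np.array([x0]+[np.add(x0,d) for d in([.012,0,0],[0,.012,0],[0,0,.2])])
    r=minimize(cost,x0,method="Nelder-Mead",options=dict(initial_simplex=S,xatol=2e-4,fatol=1e-3,maxiter=150));return r.x,r.fun
E
python3 - <<'E'
from h import *
np.set_printoptions(precision=4,suppress=True)
T=capture("top");S=capture("side")
m=[]
for p in(T,S):
    r=[k for k in cut_out("bung",p) if (k["extent"][0]<240 if p is T else k["extent"][1]<170)]
    m.append(r[0]["pixels"].astype(np.float32))
for P,M in(((T,),m[:1]),((S,),m[1:]),((T,S),m)): print(fitlying(P,M,.027,[.487,.262,.12]))
print("mouth",tri(T,(361.9,185.2),S,(348.8,234.2)),atz(T,(361.9,185.2),.072),atz(S,(348.8,234.2),.072))
for q in("board","timer","wash_crate"):
    for n,p in(("T",T),("S",S)):
        for k in cut_out(q,p)[:2]:
            ys,xs=np.nonzero(k["pixels"]);bx=cv2.minAreaRect(np.stack([xs,ys],1).astype(np.float32))
            print(q,n,round(k["conf"],2),np.round(k["extent"],0),[atz(p,c,{"board":.015,"timer":.035,"wash_crate":.052}[q])[:2].round(3).tolist() for c in cv2.boxPoints(bx)])
E
```

```text
(array([0.4955, 0.2631, 0.1551]), np.float64(0.14219798147678375))
(array([0.4896, 0.2675, 0.1036]), np.float64(0.16843971610069275))
(array([0.4943, 0.2628, 0.1615]), np.float64(0.3443687856197357))
mouth (array([ 0.5719, -0.2662,  0.0724]), np.float64(0.006853342462044442)) [ 0.5685 -0.2665  0.072 ] [ 0.5753 -0.2647  0.072 ]
board T 0.8 [276. 170.  48.  64.] [[0.39, 0.087], [0.652, 0.069], [0.635, -0.137], [0.373, -0.115]]
board S 0.86 [297. 183.  74.  46.] [[0.382, -0.142], [0.367, 0.086], [0.654, 0.073], [0.64, -0.151]]
timer T 0.64 [300. 183.  14.  18.] [[0.573, -0.022], [0.574, -0.079], [0.513, -0.08], [0.512, -0.024]]
timer S 0.55 [338. 199.  12.  15.] [[0.513, -0.016], [0.569, -0.012], [0.571, -0.096], [0.517, -0.101]]
wash_crate T 0.74 [192. 178.  11.  31.] [[0.47, 0.412], [0.596, 0.405], [0.591, 0.356], [0.465, 0.363]]
wash_crate T 0.62 [225. 179.  12.  33.] [[0.574, 0.283], [0.574, 0.231], [0.463, 0.226], [0.462, 0.277]]
wash_crate S 0.81 [312. 131.  51.  47.] [[0.424, 0.093], [0.402, 0.442], [0.636, 0.445], [0.626, 0.097]]
wash_crate S 0.19 [327. 151.  24.  15.] [[0.461, 0.275], [0.571, 0.285], [0.573, 0.176], [0.468, 0.167]]
```

Call:
step_arm(deltas=[[0.5, -0.85, 0, 0, 0, 0], [0.5, -0.85, 0, 0, 0, 0], [0.5, -0.85, 0, 0, 0, 0], [0.5, -0.85, 0, 0, 0, 0], [0.5, -0.85, 0, 0, 0, 0], [0.5, -0.85, 0, 0, 0, 0], [0.5, -0.85, 0, 0, 0, 0], [0.5, -0.85, 0, 0, 0, 0], [0.5, -0.85, 0, 0, 0, 0], [0.5, -0.85, 0, 0, 0, 0]], jaw=0.85, squeeze=60)

```text
clock: 3.65
tool_pos: [0.2169, -0.3155, 0.2534]
ee_rot: [0.991, 0.134, 0.0, 0.0]
wrist_force: [0.1, -0.2, 0.3]
finger_gap: 0.0724
grip_force: 0.0
```

Call:
step_arm(deltas=[[0.6, -0.9, 0, 0, 0, 0.5], [0.6, -0.9, 0, 0, 0, 0.44], [0.6, -0.9, 0, 0, 0, 0], [0.6, -0.9, 0, 0, 0, 0], [0.6, -0.9, 0, 0, 0, 0], [0.6, -0.9, 0, 0, 0, 0], [0.6, -0.9, 0, 0, 0, 0], [0.6, -0.9, 0, 0, 0, 0], [0.6, -0.9, 0, 0, 0, 0], [0.6, -0.9, 0, 0, 0, 0]])

```text
clock: 4.9
tool_pos: [0.3261, -0.0681, 0.2535]
ee_rot: [0.997, 0.078, 0.0, 0.0]
wrist_force: [-0.4, -0.8, 0.4]
finger_gap: 0.0724
grip_force: 0.0
```

Call:
step_arm(deltas=[[0.8, -0.9, 0, 0, 0, 0], [0.8, -0.9, 0, 0, 0, 0], [0.8, -0.9, 0, 0, 0, 0], [0.8, -0.9, 0, 0, 0, 0], [0.8, -0.9, 0, 0, 0, 0], [0.8, -0.9, 0, 0, 0, 0], [0.8, -0.9, 0.2, 0, 0, 0], [0.8, -0.9, 0.5, 0, 0, 0], [0.8, -0.9, 0.8, 0, 0, 0], [0.8, -0.9, 0.8, 0, 0, 0]])

```text
clock: 6.15
tool_pos: [0.4889, 0.1853, 0.1953]
ee_rot: [0.997, 0.078, 0.0, -0.0]
wrist_force: [1.5, 0.7, 0.6]
finger_gap: 0.0725
grip_force: 0.0
```

Call:
step_arm(deltas=[[0.16, -0.76, 0.4, 0, 0, 0], [0.16, -0.76, 0.4, 0, 0, 0], [0.16, -0.76, 0.4, 0, 0, 0], [0.16, -0.76, 0.4, 0, 0, 0], [0, 0, 0.9, 0, 0, 0], [0, 0, 0.9, 0, 0, 0], [0, 0, 0.9, 0, 0, 0], [0, 0, 0.8, 0, 0, 0], [0, 0, 0.4, 0, 0, 0], [0, 0, 0, 0, 0, 0]])

```text
clock: 7.4
tool_pos: [0.4922, 0.2621, 0.058]
ee_rot: [0.997, 0.078, -0.0, 0.0]
wrist_force: [-0.4, 0.2, 0.1]
finger_gap: 0.0726
grip_force: 0.0
```

```bash
python3 - <<'E'
from h import *
S=capture("side");T=capture("top")
c=lambda p,x,y,w,h,s: cv2.resize(p["color"][y:y+h,x:x+w,::-1],(w*s,h*s),interpolation=cv2.INTER_CUBIC)
cv2.imwrite("pics/z2.png",np.hstack([c(S,300,110,80,70,5),c(T,180,155,80,70,5)]))
print(observe()["tool_pos"])
E
```

```text
[0.49275125 0.26219271 0.05904307]
```

View pics/z2.png

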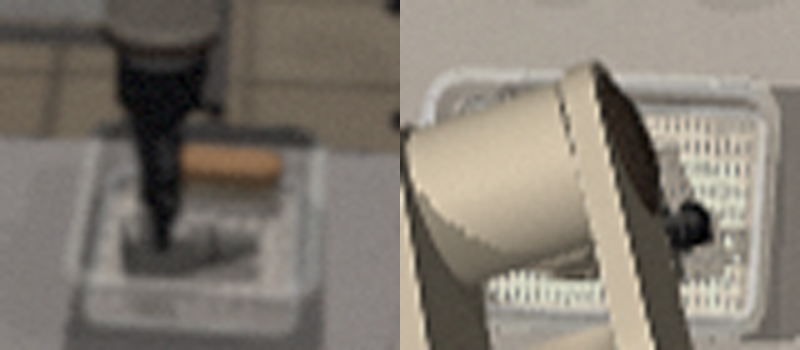

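The side view shows the near finger in front of the head's middle, at crop (165,240), so it is aligned. I'll descend and close.

Call:
step_arm(deltas=[[0, 0, 0.4, 0, 0, 0], [0, 0, 0.4, 0, 0, 0], [0, 0, 0.24, 0, 0, 0], [0, 0, 0, 0, 0, 0], [0, 0, 0, 0, 0, 0], [0, 0, 0, 0, 0, 0], [0, 0, 0, 0, 0, 0], [0, 0, 0, 0, 0, 0], [0, 0, 0, 0, 0, 0], [0, 0, 0, 0, 0, 0]])

```text
clock: 8.75
tool_pos: [0.4924, 0.2619, 0.0323]
ee_rot: [0.997, 0.078, -0.0, -0.0]
wrist_force: [-0.7, 0.0, 0.1]
finger_gap: 0.0725
grip_force: 0.0
```

Call:
step_arm(deltas=[[0, 0, 0, 0, 0, 0], [0, 0, 0, 0, 0, 0], [0, 0, 0, 0, 0, 0], [0, 0, 0, 0, 0, 0], [0, 0, 0, 0, 0, 0], [0, 0, 0, 0, 0, 0], [0, 0, -0.3, 0, 0, 0], [0, 0, -0.6, 0, 0, 0], [0, 0, -0.9, 0, 0, 0], [0, 0, -0.9, 0, 0, 0]], jaw=0.0, squeeze=80)

```text
clock: 10.0
tool_pos: [0.4924, 0.2619, 0.1013]
ee_rot: [0.997, 0.078, 0.0, -0.0]
wrist_force: [-0.1, -0.2, -2.7]
finger_gap: 0.0452
grip_force: 82.2
```

Call:
step_arm(deltas=[[0, 0, -0.6, 0, 0, 0.5], [-0.1, 0.6, 0, 0, 0, 0.5], [-0.2, 0.95, 0, 0, 0, 0.29], [-0.2, 0.95, 0, 0, 0, 0], [-0.2, 0.95, 0, 0, 0, 0], [-0.2, 0.95, 0, 0, 0, 0], [-0.2, 0.95, 0, 0, 0, 0], [-0.2, 0.95, 0, 0, 0, 0], [-0.2, 0.95, 0, 0, 0, 0], [-0.2, 0.95, 0, 0, 0, 0]])

```text
clock: 11.25
tool_pos: [0.4516, 0.0552, 0.1145]
ee_rot: [1.0, 0.0, -0.0, 0.0]
wrist_force: [0.3, 0.4, -4.1]
finger_gap: 0.0451
grip_force: 82.4
```

Call:
step_arm(deltas=[[0, 0.8, 0.2, 0, 0, 0], [0, 0.3, 0.5, 0, 0, 0], [0, 0, 0.5, 0, 0, 0], [0, 0, 0.5, 0, 0, 0], [0, 0, 0.5, 0, 0, 0], [0, 0, 0, 0, 0, 0], [0, 0, 0, 0, 0, 0], [0, 0, 0, 0, 0, 0], [0, 0, 0, 0, 0, 0], [0, 0, 0, 0, 0, 0]])

```text
clock: 12.5
tool_pos: [0.4526, 0.029, 0.06]
ee_rot: [1.0, 0.001, 0.0, -0.0]
wrist_force: [0.4, 0.5, -3.2]
finger_gap: 0.0452
grip_force: 82.4
```

```bash
python3 - <<'E'
from h import *
S=capture("side");T=capture("top")
c=lambda p,x,y,w,h,s: cv2.resize(p["color"][y:y+h,x:x+w,::-1],(w*s,h*s),interpolation=cv2.INTER_CUBIC)
cv2.imwrite("pics/z3.png",np.hstack([c(S,290,150,90,80,4),c(T,260,155,90,80,4)]))
s=observe();print(s["tool_pos"],s["ee_rot"],s["joint_pos"],s["wrist_force"])
E
```

```text
[0.45250503 0.02901503 0.0598849 ] [ 9.99999835e-01  5.70159839e-04  4.78032174e-05 -4.98721262e-05] [-1.06234802e-01  5.34806461e-02  1.95880627e+00  1.20971335e-04
  1.12922131e+00  1.46336951e+00] [ 0.77182353  0.2032455  -3.62689676]
```

View pics/z3.png

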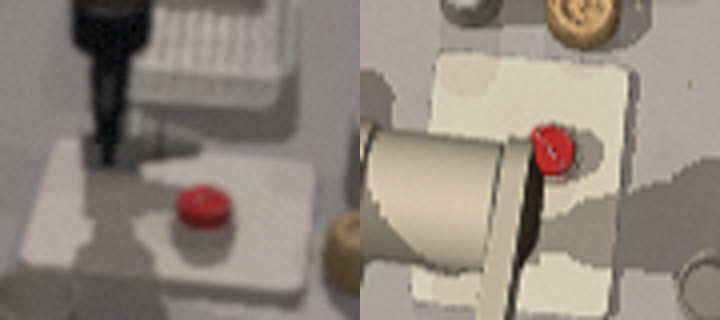

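The side view shows the bung held level over the board's left part with its tip at crop (200,145); the red timer is clear. A sideways tilt suits this wrist best, so I'll yaw the bung 90°, tip to +y, before laying it down.

Call:
step_arm(deltas=[[0, 0, -0.4, 0, 0, -1], [0, 0, -0.4, 0, 0, -1], [0, 0, 0, 0, 0, -1], [0, 0, 0, 0, 0, -1], [0, 0, 0, 0, 0, -1], [0, 0, 0, 0, 0, -1], [0, 0, 0, 0, 0, -1], [0, 0, 0, 0, 0, -1], [0, 0, 0, 0, 0, -1], [0, 0, 0, 0, 0, -1]])

```text
clock: 13.85
tool_pos: [0.4525, 0.029, 0.0798]
ee_rot: [0.824, 0.567, 0.0, -0.0]
wrist_force: [-0.3, -0.7, -2.7]
finger_gap: 0.0451
grip_force: 82.4
```

Call:
step_arm(deltas=[[0, 0, 0, 0, 0, -1], [0, 0, 0, 0, 0, -1], [0, 0, 0, 0, 0, -1], [0, 0, 0, 0, 0, -0.1], [-0.7, -0.2, 0.2, 0, 0, 0], [-0.8, -0.2, 0.3, 0, 0, 0], [-0.8, -0.2, 0.4, 0, 0, 0], [-0.66, -0.1, 0.3, 0, 0, 0], [0, 0, 0, 0, 0, 0], [0, 0, 0, 0, 0, 0]])

```text
clock: 15.1
tool_pos: [0.4354, -0.0447, 0.0501]
ee_rot: [0.707, 0.707, 0.0, 0.0]
wrist_force: [0.2, -0.3, -3.3]
finger_gap: 0.0451
grip_force: 82.4
```

Call:
step_arm(deltas=[[0, 0, 0.1, 0, 0, 0], [0, 0, 0.1, 0, 0, 0], [0, 0, 0.04, 0, 0, 0], [0, 0, 0.02, 0, 0, 0], [0, 0, 0.02, 0, 0, 0], [0, 0, 0, 0, 0, 0], [0, 0, 0, 0, 0, 0], [0, 0, 0, 0, 0, 0], [0, 0, 0, 0, 0, 0], [0, 0, 0, 0, 0, 0]])

```text
clock: 16.35
tool_pos: [0.4351, -0.0448, 0.0436]
ee_rot: [0.706, 0.708, 0.0, -0.0]
wrist_force: [-8.4, 3.7, 18.1]
finger_gap: 0.0453
grip_force: 85.2
```

Call:
step_arm(deltas=[[0, 0, 0, 0, 0, 0], [0, 0, 0, 0, 0, 0], [0, 0, 0, 0, 0, 0], [0, 0, 0, 0, 0, 0], [0, 0, -0.6, 0, 0, 0], [0, 0, -0.9, 0, 0, 0], [0, 0, -0.9, 0, 0, 0], [-0.6, 0, 0, 0, 0.8, 0], [-0.6, 0, 0, 0, 1, 0], [-0.5, 0, 0, 0, 1, 0]], jaw=0.85)

```text
clock: 17.6
tool_pos: [0.4357, -0.0878, 0.1003]
ee_rot: [0.696, 0.698, 0.12, -0.118]
wrist_force: [0.3, 0.1, -0.5]
finger_gap: 0.0726
grip_force: 0.0
```

```bash
python3 - <<'E'
from h import *
np.set_printoptions(precision=4,suppress=True)
S=capture("side");T=capture("top")
c=lambda p,x,y,w,h,s: cv2.resize(p["color"][y:y+h,x:x+w,::-1],(w*s,h*s),interpolation=cv2.INTER_CUBIC)
cv2.imwrite("pics/z4.png",np.hstack([c(S,290,150,90,80,4),c(T,260,155,90,80,4)]))
s=observe();print(s["clock"],s["tool_pos"],Rn.from_quat(s["ee_rot"]).as_matrix(),s["joint_pos"],s["wrist_force"])
for r in cut_out("bung",S)[:2]:
    e=r["extent"];print(r["conf"],e)
    print(fitlying((S,),[r["pixels"].astype(np.float32)],.038,[.435,-.045,1.571]))
E
```

```text
17.7 [ 0.4353 -0.0892  0.099 ] [[ 0.0005  1.      0.0001]
 [ 0.9431 -0.0005  0.3326]
 [ 0.3326 -0.     -0.9431]] [-0.5725  0.0693  1.8906  0.2889  1.3785 -0.6557] [-0.224  -0.1769  0.0524]
0.6 [306.3, 186.8, 11.1, 23.7]
(array([ 0.433 , -0.0391,  1.6203]), np.float64(0.11590038239955902))
0.42 [318.1, 131.4, 43.5, 47.6]
(array([-1.0622,  3.6382,  2.454 ]), np.float64(1.0))
```

View pics/z4.png

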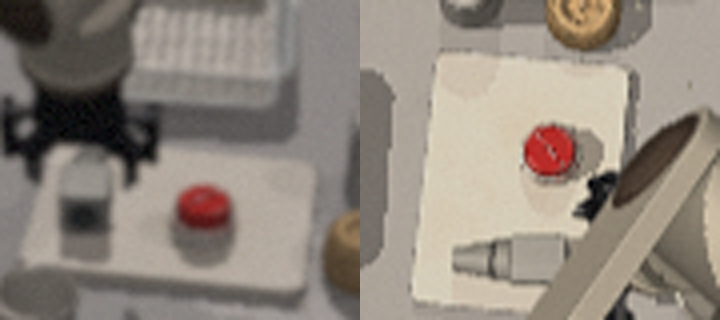

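The bung lies flat on the board, released: head at top crop (540,258), tip at (455,255), and the timer untouched. Now I'll tilt further and re-grasp the head.

Call:
step_arm(deltas=[[0, 0, 0, 0, 1, 0], [0, 0, 0, 0, 1, 0], [0, 0, 0, 0, 1, 0], [-0.17, 0, 0.3, 0, 0, 0], [0, 0, 0.6, 0, 0, 0], [0, 0, 0.6, 0, 0, 0], [0, 0, 0.6, 0, 0, 0], [0, 0, 0.5, 0, 0, 0], [0, 0, 0.1, 0, 0, 0], [0, 0, 0, 0, 0, 0]])

```text
clock: 19.0
tool_pos: [0.4353, -0.0472, 0.0442]
ee_rot: [0.664, 0.666, 0.241, -0.241]
wrist_force: [0.2, -0.7, 0.0]
finger_gap: 0.0723
grip_force: 0.0
```

```bash
python3 - <<'E'
from h import *
np.set_printoptions(precision=4,suppress=True)
S=capture("side");T=capture("top")
c=lambda p,x,y,w,h,s: cv2.resize(p["color"][y:y+h,x:x+w,::-1],(w*s,h*s),interpolation=cv2.INTER_CUBIC)
cv2.imwrite("pics/z5.png",np.hstack([c(S,270,150,90,80,4),c(T,260,155,90,80,4)]))
s=observe();print(s["clock"],s["tool_pos"],Rn.from_quat(s["ee_rot"]).as_matrix(),s["joint_pos"],s["wrist_force"])
print(atz(T,(296.3-.4,219.5),.038))
E
```

```text
19.1 [ 0.4354 -0.0475  0.0444] [[-0.0019  1.     -0.0011]
 [ 0.7676  0.0022  0.6409]
 [ 0.6409  0.0004 -0.7676]] [-0.6586  0.265   1.9229  0.5353  1.447  -0.865 ] [ 0.2381 -0.1971 -0.2706]
[ 0.4334 -0.0089  0.038 ]
```

View pics/z5.png

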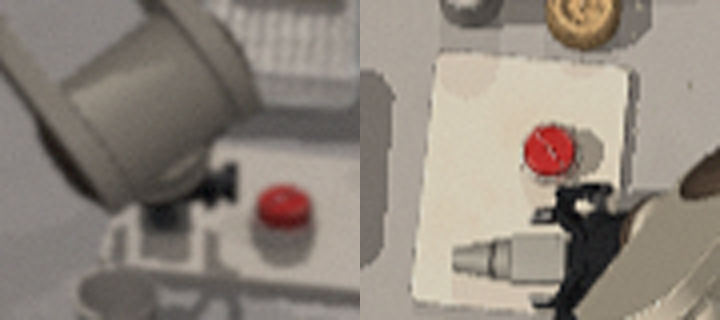

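The top view shows the fingers straddling the head but near its end face (head at crop 510–566, pads at about 550). I'll shift 7 mm toward the tip, then close.

Call:
step_arm(deltas=[[0.21, 0, 0.18, 0, 0, 0], [0, 0, 0, 0, 0, 0], [0, 0, 0, 0, 0, 0], [0, 0, 0, 0, 0, 0], [0, 0, 0, 0, 0, 0], [0, 0, 0, 0, 0, 0], [0, 0, 0, 0, 0, 0], [0, 0, 0, 0, 0, 0], [0, 0, 0, 0, 0, 0], [0, 0, 0, 0, 0, 0]], jaw=0.0, squeeze=100)

```text
clock: 20.35
tool_pos: [0.4351, -0.0399, 0.0444]
ee_rot: [0.664, 0.665, 0.241, -0.242]
wrist_force: [-1.6, 4.6, 5.5]
finger_gap: 0.0453
grip_force: 97.7
```

Call:
step_arm(deltas=[[0.3, 0, -0.36, 0, 0, 0], [0.6, 0, -0.72, 0, 0, 0], [0.6, 0, -0.72, 0, 0, 0], [0.6, 0, -0.72, 0, 0, 0], [0.6, 0, -0.72, 0, 0, 0], [0.6, 0, -0.72, 0, 0, 0], [0.6, 0, -0.72, 0, 0, 0], [0.6, 0, -0.72, 0, 0, 0], [0.3, 0, -0.36, 0, -0.5, 0], [0, 0, 0, 0, -1, 0]])

```text
clock: 21.6
tool_pos: [0.4352, -0.0412, 0.232]
ee_rot: [0.684, 0.685, 0.179, -0.178]
wrist_force: [-0.9, 0.1, -4.6]
finger_gap: 0.0449
grip_force: 97.4
```

Call:
step_arm(deltas=[[0, 0, 0, 0, -1, 0], [0, 0, 0, 0, -1, 0], [0, 0, 0, 0, -1, 0], [0, 0, 0, 0, -1, 0], [0, 0, 0, 0, -1, 0], [0, 0, 0, 0, -1, 0], [0, 0, 0, 0, -1, 0], [0, 0, 0, 0, -1, 0], [0, 0, 0, 0, -1, 0], [0, 0, 0, 0, -1, 0]])

```text
clock: 22.85
tool_pos: [0.4354, -0.0399, 0.2325]
ee_rot: [0.665, 0.667, -0.237, 0.24]
wrist_force: [0.0, -0.1, -5.0]
finger_gap: 0.0449
grip_force: 97.6
```

```bash
python3 - <<'E'
from h import *
np.set_printoptions(precision=4,suppress=True)
s=observe();print(s["clock"],s["tool_pos"],Rn.from_quat(s["ee_rot"]).as_matrix(),s["joint_pos"],s["wrist_force"],s["finger_gap"])
S=capture("side");T=capture("top")
c=lambda p,x,y,w,h,s: cv2.resize(p["color"][y:y+h,x:x+w,::-1],(w*s,h*s),interpolation=cv2.INTER_CUBIC)
# mouth: dark opening centroid near the expected place, against a projected circle's centroid
for p,uv in((T,(362,185)),(S,(348.6,234.6))):
    g=cv2.cvtColor(p["color"],cv2.COLOR_RGB2GRAY)
    x0,y0=int(uv[0])-10,int(uv[1])-10
    print(g[y0:y0+20,x0:x0+20])
E
```

```text
22.85 [ 0.4354 -0.0399  0.2325] [[-0.0009  1.      0.0056]
 [ 0.7723  0.0043 -0.6352]
 [-0.6352  0.0038 -0.7723]] [ 0.167  -0.0437  1.8248 -0.6797  1.5074  0.2607] [ 0.0129 -0.1264 -4.9846] 0.0448968158418158
[[168 169 168 167 166 168 169 167 169 168 174  94  57 174 176 172 173 175
  169 168]
 [168 167 169 168 169 171 167 168 169 169 168 109  55 165 176 173 174 171
  173 174]
 [166 169 168 168 170 148 164 164 157 162 158 136  97 152 175 173 175 176
  171 176]
 [168 170 167 162 160 143 157 155 151 165 163 159 142 149 172 165 176 172
  175 175]
 [166 149 162 156 154 152 153 147 133 124 119 126 136 162 155 153 165 178
  178 146]
 [147 146 155 154 154 164 132 106  90  70  79  89 109 130 153 160 155 145
  145 116]
 [143 157 155 154 152 147  87  68  73  71  80 100 101 102 127 175 148 124
  118 119]
 [155 155 136 155 166 101  65  71  72  69  71 106 105 109 105 165 150 149
  118 119]
 [156 155 134 152 159  69  71  74  72  69  69  85 115 109 107 123 159 158
  115 121]
 [156 153 135 152 143  60  70  71  69  68  66  64 115 112 109 105 174 157
  117 121]
 [157 156 119 150 149  56  74  94  92  87
[... 1810 characters left out ...]
 100 130
  135 136]
 [119 129 137 125  98  75  69  66  70  69  74  72  72  69  69  79 110 127
  131 128]
 [118 114 130 134 121  99  82  71  68  68  68  74  72  74  83  97 120 129
  125 120]
 [119 106 111 129 134 123 111  95  88  85  84  84  88  97 108 121 128 124
  111 112]
 [123 108  97 105 123 132 130 123 116 116 111 115 117 122 127 123 115 107
  102 115]
 [129 119  98  89  95 104 118 123 130 125 125 126 125 127 115 100  93  92
  106 125]
 [129 125 113  89  75  76  83  94 102 100  97 101 101  97  86  80  89 105
  122 132]
 [133 132 125 102  77  63  66  69  71  70  73  73  73  68  69  85 107 119
  126 133]
 [138 140 137 116  83  64  61  62  59  58  61  62  58  63  71 100 124 131
  131 135]]
```

Call:
step_arm(deltas=[[0, 0, 0, 0, -0.78, 0], [0, 0, 0, 0, -0.78, 0], [-0.45, 0.6, 0.9, 0, 0, 0], [-0.45, 0.6, 0.9, 0, 0, 0], [-0.45, 0.6, 0.9, 0, 0, 0], [-0.45, 0.6, 0.9, 0, 0, 0], [-0.45, 0.6, 0.9, 0, 0, 0], [-0.45, 0.6, 0.9, 0, 0, 0], [-0.45, 0.6, 0.9, 0, 0, 0], [-0.45, 0.6, 0.9, 0, 0, 0]])

```text
clock: 24.2
tool_pos: [0.5562, -0.2369, 0.185]
ee_rot: [0.641, 0.642, -0.297, 0.299]
wrist_force: [-0.1, 1.2, -3.3]
finger_gap: 0.0447
grip_force: 98.1
```

Call:
step_arm(deltas=[[-0.3, 0.4, 0.6, 0, 0, 0], [-0.2, 0.26, 0.24, 0, 0, 0], [0, 0, 0, 0, 0, 0], [0, 0, 0, 0, 0, 0], [0, 0, 0, 0, 0, 0], [0, 0, 0, 0, 0, 0], [0, 0, 0, 0, 0, 0], [0, 0, 0, 0, 0, 0], [0, 0, 0, 0, 0, 0], [0, 0, 0, 0, 0, 0]])

```text
clock: 25.45
tool_pos: [0.5722, -0.2599, 0.1805]
ee_rot: [0.64, 0.642, -0.298, 0.299]
wrist_force: [0.6, 0.4, -4.6]
finger_gap: 0.0452
grip_force: 98.0
```

```bash
python3 - <<'E'
from h import *
np.set_printoptions(precision=4,suppress=True)
s=observe();print(s["clock"],s["tool_pos"],Rn.from_quat(s["ee_rot"]).as_matrix(),s["joint_pos"],s["wrist_force"],s["finger_gap"])
S=capture("side");T=capture("top")
c=lambda p,x,y,w,h,s: cv2.resize(p["color"][y:y+h,x:x+w,::-1],(w*s,h*s),interpolation=cv2.INTER_CUBIC)
cv2.imwrite("pics/z6.png",np.hstack([c(S,315,170,66,90,6),c(T,330,140,66,90,6)]))
print(atz(T,(362,184.4),.072),atz(S,(347.65,234.45),.072))
for h in(.0,-.0565-.0285): print("axis pt expected",h,proj(S,np.array(s["tool_pos"])+[0,-.0064,-.003+h]))
E
```

```text
25.45 [ 0.5722 -0.2599  0.1805] [[-0.0015  1.      0.0018]
 [ 0.644   0.0024 -0.765 ]
 [-0.765  -0.     -0.644 ]] [-0.1871  0.2701  1.6719 -0.9408  1.1941  0.1778] [ 0.6171  0.4093 -4.6494] 0.045219122705881104
[ 0.5717 -0.267   0.072 ] [ 0.5716 -0.2662  0.072 ]
axis pt expected 0.0 [349.47   208.9181]
axis pt expected -0.085 [348.1341 229.689 ]
```

View pics/z6.png

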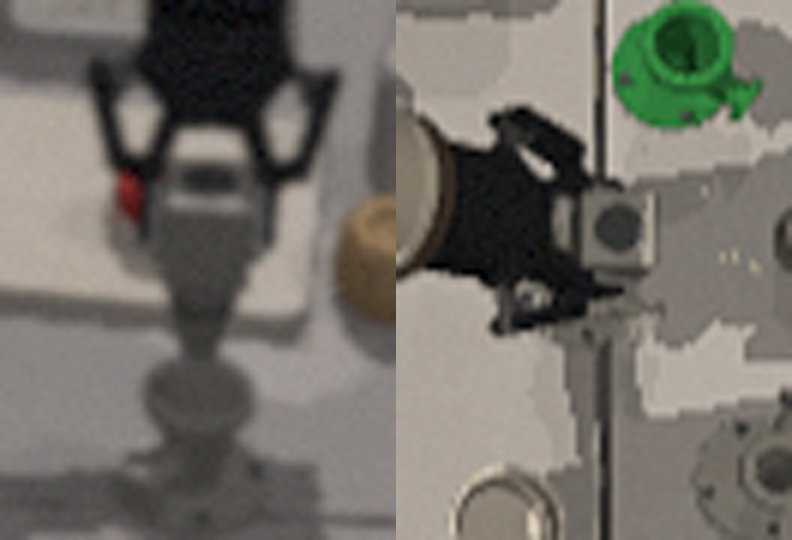

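The bung is held upright and centred above the wide mouth: the tip is at side crop (200,355), over the rim at (200,395). Lowering it now.

Call:
step_arm(deltas=[[0.31, 0, 0.26, 0, 0, 0], [0.31, 0, 0.26, 0, 0, 0], [0.31, 0, 0.26, 0, 0, 0], [0.31, 0, 0.26, 0, 0, 0], [0.31, 0, 0.26, 0, 0, 0], [0.23, 0, 0.19, 0, 0, 0], [0, 0, 0, 0, 0, 0], [0, 0, 0, 0, 0, 0], [0, 0, 0, 0, 0, 0], [0, 0, 0, 0, 0, 0]])

```text
clock: 26.8
tool_pos: [0.5723, -0.2598, 0.1228]
ee_rot: [0.64, 0.642, -0.298, 0.299]
wrist_force: [-0.1, 0.6, -4.5]
finger_gap: 0.0448
grip_force: 98.0
```

No contact yet, so I'll go on in small steps.

Call:
step_arm(deltas=[[0.08, 0, 0.065, 0, 0, 0], [0.08, 0, 0.065, 0, 0, 0], [0.08, 0, 0.065, 0, 0, 0], [0.08, 0, 0.065, 0, 0, 0], [0, 0, 0, 0, 0, 0], [0, 0, 0, 0, 0, 0], [0, 0, 0, 0, 0, 0], [0, 0, 0, 0, 0, 0], [0, 0, 0, 0, 0, 0], [0, 0, 0, 0, 0, 0]])

```text
clock: 28.05
tool_pos: [0.5724, -0.2597, 0.1122]
ee_rot: [0.64, 0.642, -0.298, 0.299]
wrist_force: [3.6, -4.4, -6.2]
finger_gap: 0.0452
grip_force: 97.8
```

Call:
step_arm(deltas=[[-0.02, 0.03, 0.03, 0, 0, 0], [0, 0, 0, 0, 0, 0], [0.04, 0, 0.033, 0, 0, 0], [0, 0, 0, 0, 0, 0], [0.04, 0, 0.033, 0, 0, 0], [0, 0, 0, 0, 0, 0], [0, 0, 0, 0, 0, 0], [0, 0, 0, 0, 0, 0], [0, 0, 0, 0, 0, 0], [0, 0, 0, 0, 0, 0]])

```text
clock: 29.3
tool_pos: [0.5729, -0.2604, 0.1095]
ee_rot: [0.64, 0.642, -0.298, 0.299]
wrist_force: [0.8, 0.2, -3.3]
finger_gap: 0.0451
grip_force: 98.0
```

Lateral force has gone, so the bung is centred. Lowering until vertical contact shows.

Call:
step_arm(deltas=[[0.04, 0, 0.033, 0, 0, 0], [0, 0, 0, 0, 0, 0], [0.04, 0, 0.033, 0, 0, 0], [0, 0, 0, 0, 0, 0], [0.04, 0, 0.033, 0, 0, 0], [0, 0, 0, 0, 0, 0], [0, 0, 0, 0, 0, 0], [0, 0, 0, 0, 0, 0], [0, 0, 0, 0, 0, 0], [0, 0, 0, 0, 0, 0]])

```text
clock: 30.55
tool_pos: [0.5731, -0.2607, 0.1059]
ee_rot: [0.64, 0.642, -0.298, 0.299]
wrist_force: [0.9, -5.8, -0.2]
finger_gap: 0.0452
grip_force: 98.1
```

Call:
step_arm(deltas=[[-0.015, 0, 0.02, 0, 0, 0], [0, 0, 0, 0, 0, 0], [0.04, 0, 0.033, 0, 0, 0], [0, 0, 0, 0, 0, 0], [0.02, 0, 0.017, 0, 0, 0], [0, 0, 0, 0, 0, 0], [0, 0, 0, 0, 0, 0], [0, 0, 0, 0, 0, 0], [0, 0, 0, 0, 0, 0], [0, 0, 0, 0, 0, 0]])

```text
clock: 31.8
tool_pos: [0.5732, -0.2612, 0.1039]
ee_rot: [0.64, 0.642, -0.298, 0.299]
wrist_force: [1.8, -5.1, -0.0]
finger_gap: 0.0448
grip_force: 98.1
```

```bash
python3 - <<'E'
from h import *
np.set_printoptions(precision=4,suppress=True)
s=observe();print(s["clock"],s["tool_pos"],s["wrist_force"],s["wrist_torque"])
S=capture("side");T=capture("top")
c=lambda p,x,y,w,h,s: cv2.resize(p["color"][y:y+h,x:x+w,::-1],(w*s,h*s),interpolation=cv2.INTER_CUBIC)
cv2.imwrite("pics/z7.png",np.hstack([c(S,315,190,66,70,6),c(T,330,150,66,70,6)]))
E
```

```text
31.8 [ 0.5732 -0.2612  0.1039] [ 1.7642 -5.0582 -0.0248] [-0.3884 -0.2581  0.2725]
```

View pics/z7.png

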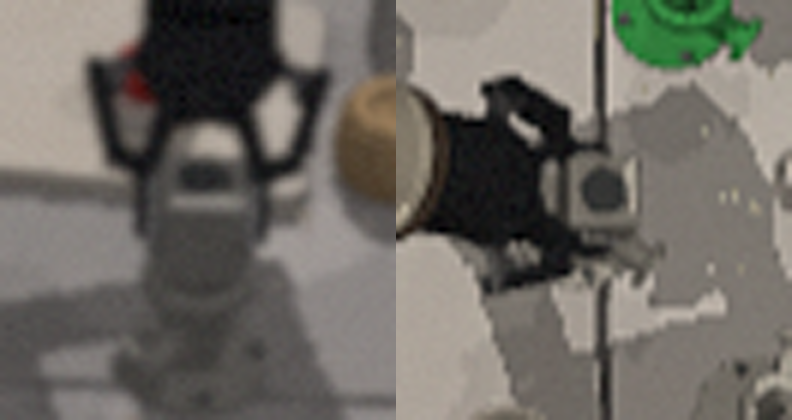

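The head sits just above the rim in the side crop (205,270). It's nearly home, so I'll press a little further.

Call:
step_arm(deltas=[[-0.015, 0.01, 0.02, 0, 0, 0], [0, 0, 0, 0, 0, 0], [0.04, 0, 0.033, 0, 0, 0], [0, 0, 0, 0, 0, 0], [0.03, 0, 0.025, 0, 0, 0], [0, 0, 0, 0, 0, 0], [0, 0, 0, 0, 0, 0], [0, 0, 0, 0, 0, 0], [0, 0, 0, 0, 0, 0], [0, 0, 0, 0, 0, 0]])

```text
clock: 33.15
tool_pos: [0.5735, -0.2617, 0.102]
ee_rot: [0.64, 0.642, -0.298, 0.299]
wrist_force: [1.0, 2.4, 8.5]
finger_gap: 0.0451
grip_force: 99.5
```

Call:
step_arm(deltas=[[0.03, 0, 0.025, 0, 0, 0], [0, 0, 0, 0, 0, 0], [0.03, 0, 0.025, 0, 0, 0], [0, 0, 0, 0, 0, 0], [0, 0, 0, 0, 0, 0], [0, 0, 0, 0, 0, 0], [0, 0, 0, 0, 0, 0], [0, 0, 0, 0, 0, 0], [0, 0, 0, 0, 0, 0], [0, 0, 0, 0, 0, 0]])

```text
clock: 34.4
tool_pos: [0.5735, -0.2617, 0.1017]
ee_rot: [0.64, 0.641, -0.298, 0.3]
wrist_force: [-7.1, 11.6, 26.4]
finger_gap: 0.0449
grip_force: 101.8
```

It has stopped moving under 26 N, so it is home. Releasing and backing away.

Call:
step_arm(deltas=[[0, 0, 0, 0, 0, 0], [0, 0, 0, 0, 0, 0], [0, 0, 0, 0, 0, 0], [0, 0, 0, 0, 0, 0], [0, 0, -0.4, 0, 0, 0], [0, 0, -0.8, 0, 0, 0], [0, 0, -0.8, 0, 0, 0], [0, 0, -0.8, 0, 0, 0], [0, 0, -0.8, 0, 0, 0], [0, 0, -0.8, 0, 0, 0]], jaw=0.9)

```text
clock: 35.65
tool_pos: [0.573, -0.1763, 0.1712]
ee_rot: [0.64, 0.642, -0.298, 0.299]
wrist_force: [0.4, -0.4, -1.0]
finger_gap: 0.0769
grip_force: 0.0
```

```bash
python3 - <<'E'
from h import *
np.set_printoptions(precision=4,suppress=True)
s=observe();print(s["clock"],s["tool_pos"],s["wrist_force"])
S=capture("side");T=capture("top")
c=lambda p,x,y,w,h,s: cv2.resize(p["color"][y:y+h,x:x+w,::-1],(w*s,h*s),interpolation=cv2.INTER_CUBIC)
t,h=bungpts()
for p in(S,T):
    im=p["color"]
    for k in cut_out("bung",p)[:2]: print(k["conf"],k["extent"])
    uv=np.array([proj(p,np.array([.573,-.268,.1765-.1+0.0])+q) for q in h*[1,1,1]]);print(uv.min(0),uv.max(0))
cv2.imwrite("pics/z8.png",np.hstack([c(S,315,190,66,70,6),c(T,330,150,66,70,6)]))
E
```

```text
35.65 [ 0.573  -0.1763  0.1712] [ 0.4391 -0.4198 -1.0108]
0.78 [342.5, 215.4, 13.6, 25.6]
0.59 [291.4, 255.0, 33.9, 29.4]
[340.8143 215.3867] [356.3256 238.7957]
0.5 [360.0, 173.5, 13.3, 17.9]
0.2 [376.6, 205.5, 24.4, 25.8]
[356.5271 175.0211] [370.5755 189.7311]
```

View pics/z8.png

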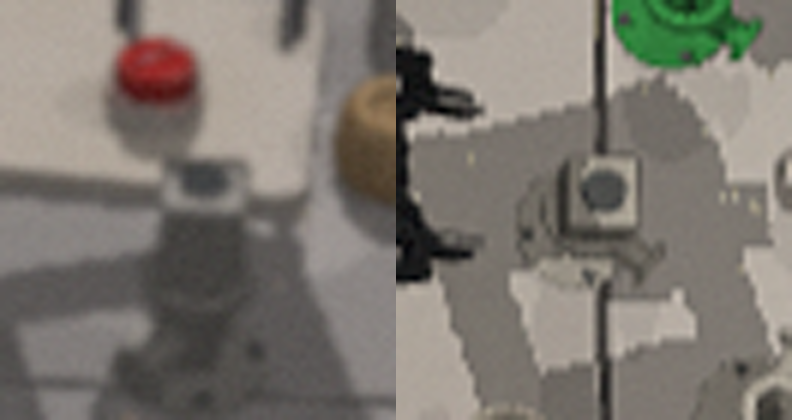

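```bash
python3 - <<'E'
from h import *
np.set_printoptions(precision=2,suppress=True)
S=capture("side")
g=cv2.cvtColor(S["color"],cv2.COLOR_RGB2GRAY)
for e in(0,.003,.006,.01):
    print(e,"front top edge",proj(S,[.5725,-.2905,.133+e]),"back",proj(S,[.5725,-.2445,.133+e]))
for e in(.072,.077,.08): print("front at z",e,proj(S,[.5725,-.2905,e]))
print("col 345..353 mean by row",{r:int(g[r,345:353].mean()) for r in range(212,248)})
print("cols at row 231",g[231,336:362])
E
```

```text
0 front top edge [348.72 224.87] back [348.99 215.66]
0.003 front top edge [348.76 224.13] back [349.04 214.93]
0.006 front top edge [348.81 223.4 ] back [349.08 214.2 ]
0.01 front top edge [348.87 222.41] back [349.15 213.22]
front at z 0.072 [347.77 239.46]
front at z 0.077 [347.85 238.29]
front at z 0.08 [347.89 237.58]
col 345..353 mean by row {212: 144, 213: 149, 214: 154, 215: 146, 216: 119, 217: 85, 218: 71, 219: 70, 220: 72, 221: 76, 222: 98, 223: 121, 224: 121, 225: 97, 226: 73, 227: 68, 228: 66, 229: 67, 230: 66, 231: 66, 232: 67, 233: 65, 234: 65, 235: 66, 236: 65, 237: 65, 238: 64, 239: 70, 240: 74, 241: 71, 242: 66, 243: 61, 244: 60, 245: 61, 246: 63, 247: 64}
cols at row 231 [123 122 116 108  97  79  68  67  68  68  65  69  70  63  63  67  66  65
  70  72  85  89  85  89  88  89]
```

The front top edge sits at row 225.0 against 224.9 expected when fully home, so the bung is seated and upright. Handing in.

```bash
python3 -c "
from workcell import *
print(finish_job())"
```

```text
the job is handed in; nothing more can be done
None
```

The job is handed in: the bung was laid on its side on the white board and let go, then taken again by its head and seated upright and fully home in the wide fitting, with the gripper clear, at about 36 s of the 58 s allowed.

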